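# Fetch the full salt tin from behind the jars

### The arm

A 6-joint arm with a two-finger parallel gripper is mounted at the origin on the work surface. World frame = base frame: x ahead of the robot, y to its left, z up, the work surface at z = 0. Lengths are in mm, angles in rad, forces in N, time in s.
With the tool pointing down it reaches from about 325 to 775 mm from the base axis. Payload 5.5 kg.
Tool frame: the origin (TCP) lies on the centre line of the jaws, within the pads' length; the fingertips stand 11 mm ahead of it and the grasp point (between the pads) lies 8 mm behind it; z points along the fingers, y is the line along which they close (so a half turn about z gives the same grasp; the last joint's range is limited). The gripper opens to 88 mm and grips with 3 to 60 N. Pads are 20 mm wide; open, the fingers measure 115 mm over their backs; the gripper's body (75 mm by 178 mm) begins 61 mm behind the grasp point.
Start: joints at [1.178, 0.091, 1.231, -0, 1.82, -0.057], TCP at [197.72, 566.501, 233.631] pointing down, gripper open.
Joint ranges: [-2.87, 2.87], [-0.86, 2.18], [0.17, 2.46], [-1.51, 4.65], [0.06, 2.69], [-2.65, 2.65]. Speed limits (rad/s): [2.57, 2.57, 3.01, 3.14, 3.14, 3.14].

### API

Orientations are given as a rotation vector (axis times angle).
In Python, from bench import robot gives the robot as it stands.
- The arm moves only by the tool drive_tool, never from a script. Its argument "increments" is a list that holds one entry, the list of rows, each a list of 7 numbers: the opening, from -1 (shut) to 1 (fully open), then the shift along the tool's x, y, z in m, then the turn, a rotation vector about the tool's x, y, z in degrees. A call has 1 to 20 rows; each row shifts and turns the commanded pose from where the row before left it, along the tool's axes as they then stand; what a row does not reach is not made up. A row lasts 1/12 s, in which the tool goes at most 41.7 mm and 7.16 degrees, less where a joint would pass 70% of its speed; a pose out of reach is approached as far as the arm can. A call with a gripper value outside its range is refused whole. The fingers move at their own pace and stop on an object; "grip_force" is the grip in N (left out, the last holds). Time passes only in rows, so rows that do not move let the fingers close. It gives the time, the measured TCP pose, the force, the opening and the grip force at its end, in the units of the state.
- robot.sense(): the state, without advancing time (a new reading comes with each control period).
- robot.get_image(name): name is "side" or "top"; returns the picture (480x640x3 uint8, red, green, blue); there is no depth.
- robot.get_calibration(name): a dict with "mtx" (3x3 intrinsics, pixels), "k1" (the pictures are not rectified: a ray, as slopes to the right and down, at radius r is drawn at 1 + k1 r^2 times it, then the intrinsics apply), "eye" and "rotation" of the camera in the world. Camera axes: x right, y up, looking along -z (the intrinsics and any distortion apply to the point x, -y, -z); pixel columns grow to the right and rows downward; lengths in mm; the calibration is good to about 2 mm. A picture is of the moment at which its call begins. get_calibration takes no time and is no camera call.
- robot.sign_off(): hands the job in; it is judged then, once.
The state is a dict: "clock": time; "joint_pos": joint angles; "dq": joint speeds; "effort": joint torques, N m; "ee_pos": TCP position; "orientation": TCP orientation; "wrist_force": force on the tool from outside, world axes, zero at the start; "moment": the same for the moment, N m; "gripper_width": finger opening in mm; "finger_force": force on a finger pad.
Only numpy, scipy, OpenCV 4.12 (cv2) and the standard library are available. Lean on these libraries where they do the work, as an engineer would, in place of code of your own. Each camera call takes 0.05 s, during which the arm holds its last target. There are 200 camera calls.

### The job

Somebody left the two tall jars standing in front of the two salt tins. Stand both jars on the wooden chopping board, then set the full one of the two look-alike tins (you can tell the heavy full one from the light empty one only by lifting) in the middle of the trivet; the empty one stays, or goes back, where it stood. Only then put each jar back, centred on the mat of its own colour; keep everything upright, set things down rather than dropping them, and leave the mug and the pepper mill alone.

Things in the scene. Friction and masses are not known exactly. Their poses are not given: they have to be found in the camera images.
- jar_blue: Tall loose storage jar, blue ceramic with a steel lid that has a small blue disc on top; a cylinder 62 mm in diameter, 160 mm high, about 0.4 to 0.6 kg. Origin at the centre of its underside, z up along it. At the start it stands on the blue mat.
- jar_orange: Tall loose storage jar, terracotta-orange with a steel lid that has a small orange disc on top; a cylinder 62 mm in diameter, 160 mm high, about 0.4 to 0.6 kg. Origin at the centre of its underside, z up along it. At the start it stands on the orange mat.
- mat_blue: Fixed round blue mat, 84 mm in diameter, 4 mm thick, on a grey tray 8 mm high: home of the blue jar. Origin at the centre of its underside (8 mm above the counter; its top is 12 mm above the counter). The mats' centres are 130 mm apart; the tins stand behind them, farther from the robot.
- mat_orange: Fixed round orange mat, 84 mm in diameter, 4 mm thick, on the same grey tray: home of the orange jar. Origin at the centre of its underside (8 mm above the counter; its top is 12 mm above the counter).
- tin_a: One of two loose closed salt tins that look the same: white with a plain steel lid, a cylinder 62 mm in diameter, 80 mm high. One is full (0.36 to 0.46 kg), the other empty (0.09 to 0.14 kg): only lifting tells which. They stand on the grey tray (8 mm high) behind the jars, left or right by chance. Origin at the centre of its underside, z up.
- tin_b: The other salt tin, the same in looks and size (62 mm in diameter, 80 mm high). The tins' centres are 72 mm apart, in a row parallel to the line between the mats' centres, so fingers have room only in front of and behind them, once the jars are away. Origin at the centre of its underside, z up.
- board: Fixed wooden chopping board lying flat, 240 mm (its x) by 130 mm (its y), 18 mm thick: the side area for both jars, side by side along its x. Origin at the centre of its underside. It lies on the left or on the right.
- trivet: Fixed square trivet, dark with a round cork inlay, 110 x 110 mm, 10 mm high: the full tin goes on its middle. Origin at the centre of its underside. It lies on the side where the board is not.
- mug: Loose yellow mug, 76 mm in diameter at the rim, 85 mm high, with a handle on its y side; origin at the centre of its underside. Leave it alone.
- mill: Loose dark wooden pepper mill, 50 mm in diameter, 115 mm high; origin at the centre of its underside. Leave it alone.

How it is judged:
By the outcome, as a careful person would: the job done as asked, in the order asked, and still so for the second after the job is handed in, with the robot touching nothing.
It also fails if it takes over 144 s, if anything falls off the work surface, if the arm or the gripper's body presses on something with over 40 N, if the wrist force passes 120 N, or if a joint passes its speed limit or range.

## Working session

There is one attempt and no reset: what is moved stays moved. The work goes in short steps, Python scripts to look and compute and a tool call to move; the robot and the scene stay as the last step left them, time stands still between calls to the robot, and variables do not carry over. Pictures are saved under pics/ and viewed, at most 14 in all, crops included, and the job is handed in when it is done.

Besides the shell and the picture viewer there is one more tool, called after "Request:" as a command line: name --argument value ..., lists and objects as JSON in quotes. drive_tool: Moves the arm, as the interface text tells. Its arguments: {"type":"object","properties":{"increments":{"type":"array"},"grip_force":{"type":"number"}},"required":["increments"]}

```bash
ls; mkdir -p pics
python3 - <<'E'
from bench import robot
import cv2
for n in("top","side"):
    cv2.imwrite(f"pics/{n}0.png",robot.get_image(n)[:,:,::-1])
    print(n,robot.get_calibration(n))
print(robot.sense())
E
```

```text
pics
top {'mtx': array([[484.05762738,   0.        , 317.28295072],
       [  0.        , 484.05762738, 232.75246376],
       [  0.        ,   0.        ,   1.        ]]), 'k1': -0.017707882630657878, 'eye': array([420.53551596,  -3.29340908, 963.70399654]), 'rotation': array([ 0.06482866, -0.07520719, -1.59650509])}
side {'mtx': array([[454.98227654,   0.        , 316.67057395],
       [  0.        , 454.98227654, 231.10997099],
       [  0.        ,   0.        ,   1.        ]]), 'k1': 0.034273021397511795, 'eye': array([ 211.52378134, -675.11367002,  593.52194152]), 'rotation': array([ 0.89937009, -0.20358656, -0.35868684])}
{'clock': 0.1, 'joint_pos': array([ 1.17824625e+00,  9.17874660e-02,  1.23176911e+00, -8.08697797e-07,
        1.81980340e+00, -5.67060174e-02]), 'dq': array([-1.22666985e-03, -2.58741849e-04, -7.10396901e-05,  1.13146538e-03,
        4.28561565e-04,  4.12849714e-04]), 'effort': array([ 1.75304242e-03, -4.47857130e+01, -4.07570100e+01,  6.99420017e-02,
        2.84910563e-02, -8.70286499e-05]), 'ee_pos': array([197.64913069, 566.24595522, 232.61554881]), 'orientation': array([-5.25001290e-01, -3.09701505e+00,  2.70628993e-03]), 'wrist_force': array([ 0.56029117, -0.07542338,  0.42423119]), 'moment': array([-0.00143374, -0.00079287,  0.00353593]), 'finger_force': 0.0, 'gripper_width': 87.63476687568715}
```

View pics/top0.png

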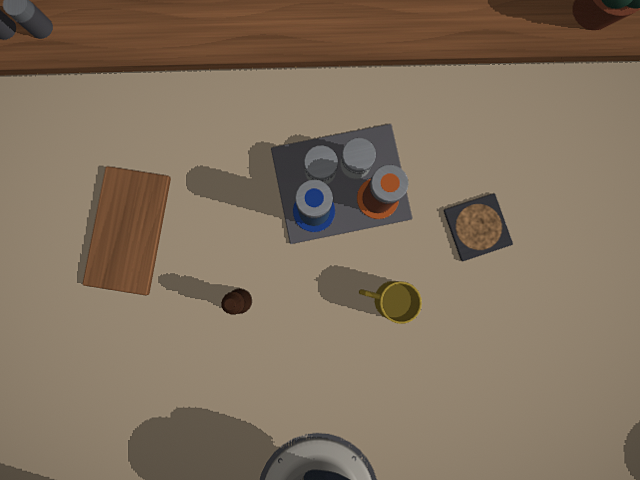

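View pics/side0.png

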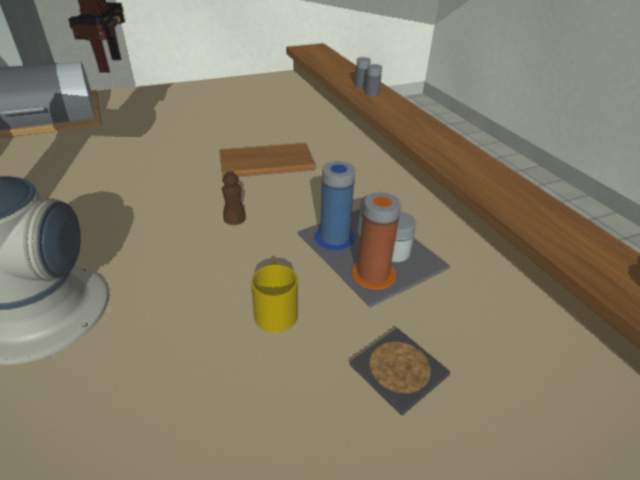

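Top view: the blue disc is at (314,198) and the orange disc at (390,183). The tin lids are at (321,161) and (359,155), the board spans about (84..170,167..295), the trivet is at (478,227), the mug at (398,301) and the mill at (237,301). Next I'll measure these properly.

```bash
cat > h.py <<'E'
import numpy as np, cv2
from bench import robot
from scipy.spatial.transform import Rotation as R
from scipy.optimize import least_squares
C={n:robot.get_calibration(n) for n in("top","side")}
def world(px,z,n="top"):
    c=C[n]; d=np.array([c["k1"],0,0,0,0.])
    p=cv2.undistortPoints(np.float64(px).reshape(-1,1,2),c["mtx"],d)[:,0]
    r=R.from_rotvec(c["rotation"]).apply(np.c_[p[:,0],-p[:,1],-np.ones(len(p))])
    return (c["eye"]+r*((z-c["eye"][2])/r[:,2])[:,None])[:,:2]
def pix(P,n="top"):
    c=C[n]; q=R.from_rotvec(c["rotation"]).inv().apply(np.atleast_2d(P)-c["eye"])
    q=np.c_[q[:,0],-q[:,1],-q[:,2]]
    return cv2.projectPoints(q,np.zeros(3),np.zeros(3),c["mtx"],np.array([c["k1"],0,0,0,0.]))[0][:,0]
def blob(m,lo,hi,roi):
    k=np.zeros(m.shape[:2],np.uint8); x0,y0,x1,y1=roi
    k[y0:y1,x0:x1]=cv2.inRange(m,lo,hi)[y0:y1,x0:x1]
    cs,_=cv2.findContours(k,cv2.RETR_EXTERNAL,cv2.CHAIN_APPROX_NONE)
    return max(cs,key=cv2.contourArea)[:,0].astype(float)
def circ(px,z,r,n="top"):
    w=world(px,z,n)
    s=least_squares(lambda p:np.hypot(*(w-p).T)-r,w.mean(0),loss="soft_l1",f_scale=1.)
    return s.x
E
python3 - <<'E'
from h import *
im=cv2.imread("pics/top0.png"); hsv=cv2.cvtColor(im,cv2.COLOR_BGR2HSV)
for (x,y) in [(314,198),(300,222),(390,183),(370,210),(130,230),(480,227),(451,215),(321,155),(359,150),(345,140),(398,301),(237,301)]: print((x,y),hsv[y,x])
B=(105,150,60),(130,255,255); O=(3,180,100),(14,255,255)
for n,(c,roi) in dict(dB=(B,(300,185,328,212)),dO=(O,(378,170,402,195))).items():
    b=blob(hsv,*c,roi); w=world(b,172); print(n,w.min(0),w.max(0),(w.min(0)+w.max(0))/2)
for n,box in dict(board=(75,155,180,305)).items():
    b=blob(hsv,(5,100,90),(13,255,255),box); print(n,cv2.minAreaRect(world(b,18).astype(np.float32)))
b=blob(hsv,(0,0,0),(180,110,75),(440,190,520,265)); print("trivet",cv2.minAreaRect(world(b,10).astype(np.float32)))
big=cv2.resize(im[110:260,250:430],None,fx=4,fy=4,interpolation=cv2.INTER_CUBIC); cv2.imwrite("pics/z.png",cv2.convertScaleAbs(big,alpha=1.5))
E
```

```text
(314, 198) [111 192 118]
(300, 222) [111 189  73]
(390, 183) [ 10 189 151]
(370, 210) [  6 139  44]
(130, 230) [ 13 141 101]
(480, 227) [ 15 116 141]
(451, 215) [113  18  56]
(321, 155) [114  11 119]
(359, 150) [108  11 120]
(345, 140) [130   9  81]
(398, 301) [ 23 163 100]
(237, 301) [ 11 142  54]
dB [535.33272132 -19.00984454] [563.94008799   9.34619838] [549.63640466  -4.83182308]
dO [ 557.11016127 -145.86420248] [ 585.90463531 -117.26760273] [ 571.50739829 -131.5659026 ]
board ((520.6004638671875, 363.33428955078125), (132.50656127929688, 238.55108642578125), 79.52355194091797)
trivet ((509.635498046875, -329.1147155761719), (109.57976531982422, 109.7822265625), 16.35227394104004)
```

View pics/z.png

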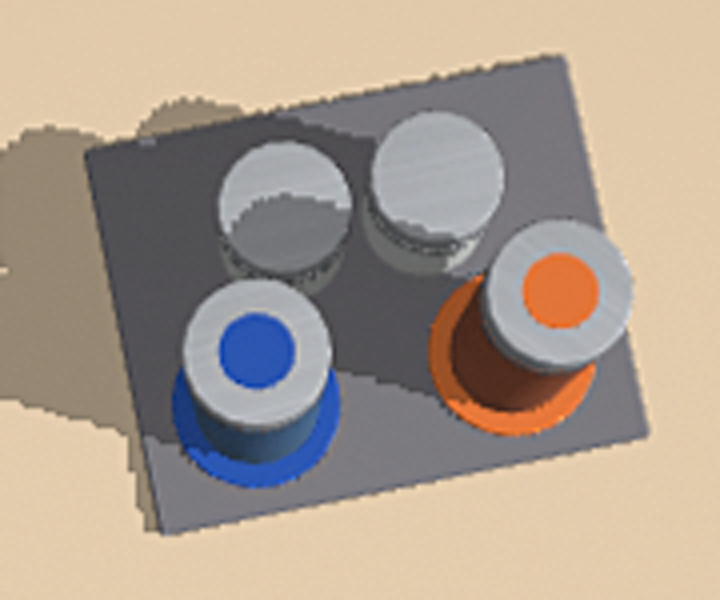

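Zoomed crop: the blue mat is centred near crop (256,403), the orange mat near (513,352), the left lid near (284.5,208) and the right lid near (437.5,178.5). The right-hand tin is only partly shadowed.

Run:
```python
from h import *
im=cv2.imread("pics/top0.png"); hsv=cv2.cvtColor(im,cv2.COLOR_BGR2HSV)
f=lambda x,y:[[250+(x+.5)/4-.5,110+(y+.5)/4-.5]]
for n,c,z in[("mB",(256.5,403),12),("mO",(513,352),12),("tL",(284.5,208),88),("tR",(437.5,178.5),88)]: print(n,world(f(*c),z))
# mat fits: visible lower boundary
for n,lo,hi,roi,in_ in[("mB",(105,150,40),(130,255,255),(285,195,345,240),None),("mO",(3,150,60),(14,255,255),(350,175,402,228),None)]:
    b=blob(hsv,lo,hi,roi); w=world(b,12); 
    c=circ(b,12,41.5)
    for _ in range(5):
        k=abs(np.hypot(*(w-c).T)-41.5)<4; c=circ(b[k],12,41.5)
    print(n,c,k.sum())
for n,px,z in [("mug",(399,301),85),("mill",(237,301),115)]: print(n,world([px],z))
# side check of discs
s=cv2.cvtColor(cv2.imread("pics/side0.png"),cv2.COLOR_BGR2HSV)
for roi,lo,hi in[((325,160,352,175),(105,120,60),(130,255,255)),((368,192,398,210),(3,150,100),(14,255,255))]:
    b=blob(s,lo,hi,roi); x,y,w,h=cv2.boundingRect(b.astype(np.int32)); print(x+w/2-.5,y+h/2-.5,world([[x+w/2-.5,y+h/2-.5]],172,"side"))
```

```text
mB [[549.90332957  -4.91965425]]
mO [[ 572.1104622  -133.08272169]]
tL [[629.70183745 -20.06498069]]
tR [[641.74510583 -90.99973703]]
mB [550.69566483  -4.5146625 ] 81
mO [ 572.6978769  -132.67419829] 79
mug [[ 371.29074942 -154.08537925]]
mill [[380.69068653 132.82976986]]
338.5 168.5 [[545.52775501 -10.44916163]]
382.0 201.5 [[ 567.15576147 -136.3614601 ]]
```

Measured positions (mm):
- **Mats:** blue (550.5,-4.6), orange (572.5,-132.8).
- **Tins:** (629.7,-20) and (641.7,-91).
- **Board:** (520.6,363.3).
- **Trivet:** (509.6,-329).

A closing direction at yaw 0.17 rad works everywhere. I'll turn first, then travel over to the blue jar.

Request:
drive_tool --increments '[[[1,0,0,0,0,0,6.78],[1,0,0,0,0,0,6.78],[1,0,0,0,0,0,6.78],[1,0,0,0,0,0,6.78],[1,0,0,0,0,0,6.78],[1,0,0,0,0,0,6.78],[1,0,0,0,0,0,6.78],[1,0,0,0,0,0,6.78],[1,0,0,0,0,0,6.78],[1,-0.0366,0.0148,0,0,0,0],[1,-0.0366,0.0148,0,0,0,0],[1,-0.0366,0.0148,0,0,0,0],[1,-0.0366,0.0148,0,0,0,0],[1,-0.0366,0.0148,0,0,0,0],[1,-0.0366,0.0148,0,0,0,0],[1,-0.0366,0.0148,0,0,0,0],[1,-0.0366,0.0148,0,0,0,0],[1,-0.0366,0.0148,0,0,0,0],[1,-0.0366,0.0148,0,0,0,0],[1,-0.0366,0.0148,0,0,0,0]]]' --grip_force 25

```text
clock: 1.77
ee_pos: [426.7, 195.4, 233.3]
orientation: [-2.025, -2.402, 0.0]
wrist_force: [1.1, 0.8, 0.2]
gripper_width: 87.9
finger_force: 0.0
```

```bash
cat > go.py <<'E'
import sys; from h import *
# usage: go.py x y z  -> tool-frame shift in m and turn about tool z (deg) to yaw .17, tilt
s=robot.sense(); M=R.from_rotvec(s["orientation"])
print("t",round(s["clock"],2),"pos",s["ee_pos"].round(1),"F",s["wrist_force"].round(2),"w",round(s["gripper_width"],1),"ff",round(s["finger_force"],1))
y=np.array([np.cos(.17),np.sin(.17),0]); T=np.c_[[-y[1],y[0],0],y,[0,0,-1]]
print("turn deg",np.degrees((M.inv()*R.from_matrix(T)).as_rotvec()).round(2))
if len(sys.argv)>3: print("shift m",(M.inv().apply(np.array(list(map(float,sys.argv[1:4])))-s["ee_pos"])/1000).round(4))
E
python3 go.py 550.5 -4.6 127
```

```text
t 1.77 pos [426.7 195.4 233.3] F [1.07 0.76 0.22] w 87.9 ff 0.0
turn deg [-0.01  0.    0.01]
shift m [-0.2181  0.0882  0.1063]
```

Request:
drive_tool --increments '[[[1,-0.0363,0.0147,0,0,0,0],[1,-0.0363,0.0147,0,0,0,0],[1,-0.0363,0.0147,0,0,0,0],[1,-0.0363,0.0147,0,0,0,0],[1,-0.0363,0.0147,0,0,0,0],[1,-0.02,0.008,0,0,0,0],[1,0,0,0,0,0,0],[1,0,0,0,0,0,0]]]'

```text
clock: 2.43
ee_pos: [540.7, 11.6, 232.6]
orientation: [-2.026, -2.398, 0.002]
wrist_force: [-0.2, 0.1, 0.4]
gripper_width: 88.0
finger_force: 0.0
```

```bash
python3 go.py 550 -4.7 127
```

```text
t 2.43 pos [540.7  11.6 232.6] F [-0.2   0.06  0.42] w 88.0 ff 0.0
turn deg [-0.11 -0.04 -0.13]
shift m [-0.0177  0.0067  0.1056]
```

Request:
drive_tool --increments '[[[1,-0.0177,0.0067,0,0,0,0],[1,0,0,0.02,0,0,0],[1,0,0,0.025,0,0,0],[1,0,0,0.025,0,0,0],[1,0,0,0.02,0,0,0],[1,0,0,0.015,0,0,0],[1,0,0,0,0,0,0],[-1,0,0,0,0,0,0],[-1,0,0,0,0,0,0],[-1,0,0,0,0,0,0],[-1,0,0,0,0,0,0],[-1,0,0,0,0,0,0],[-1,0,0,0,0,0,0],[-1,0,0,0,0,0,0]]]' --grip_force 25

```text
clock: 3.6
ee_pos: [550.4, -3.9, 130.1]
orientation: [2.024, 2.401, 0.001]
wrist_force: [-3.6, -0.6, 6.1]
gripper_width: 61.8
finger_force: 24.9
```

```bash
python3 go.py 577.6 352.7 180
```

```text
t 3.6 pos [550.4  -3.9 130.1] F [-3.57 -0.6   6.13] w 61.8 ff 24.9
turn deg [ 0.06  0.02 -0.01]
shift m [ 0.3469  0.0871 -0.0499]
```

Request:
drive_tool --increments '[[[-1,0,0,-0.01,0,0,0],[-1,0,0,-0.02,0,0,0],[-1,0,0,-0.02,0,0,0],[-1,0.015,0.0039,0,0,0,0],[-1,0.025,0.0064,0,0,0,0],[-1,0.034,0.0086,0,0,0,0],[-1,0.034,0.0086,0,0,0,0],[-1,0.034,0.0086,0,0,0,0],[-1,0.034,0.0086,0,0,0,0],[-1,0.034,0.0086,0,0,0,0],[-1,0.034,0.0086,0,0,0,0],[-1,0.034,0.0086,0,0,0,0],[-1,0.034,0.0086,0,0,0,0],[-1,0.02,0.005,0,0,0,0],[-1,0.01,0.0025,0,0,0,0],[-1,0.005,0.001,0,0,0,0],[-1,0,0,0,0,0,0],[-1,0,0,0,0,0,0],[-1,0,0,0,0,0,0],[-1,0,0,0,0,0,0]]]'

```text
clock: 5.27
ee_pos: [578.3, 351.5, 179.0]
orientation: [2.027, 2.4, 0.0]
wrist_force: [0.0, -0.1, -3.9]
gripper_width: 61.6
finger_force: 25.0
```

```bash
python3 go.py 577.6 352.7 136.5; python3 -c "
from h import *
cv2.imwrite('pics/top1.png',robot.get_image('top')[:,:,::-1])"
```

```text
t 5.27 pos [578.3 351.5 179. ] F [ 0.03 -0.11 -3.9 ] w 61.6 ff 25.0
turn deg [ 0.02  0.01 -0.1 ]
shift m [ 0.0013 -0.0005  0.0425]
```

View pics/top1.png

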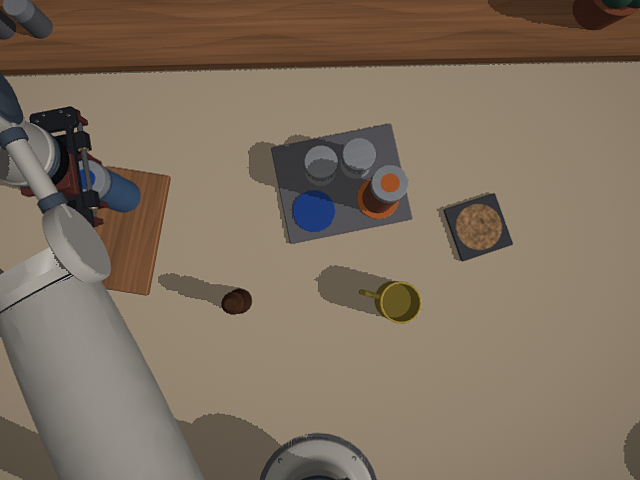

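The top view shows the blue jar held over the upper part of the board. The blue mat is uncovered, centred near (314,211).

Request:
drive_tool --increments '[[[-1,0.0013,-0.0005,0.01,0,0,0],[-1,0,0,0.014,0,0,0],[-1,0,0,0.01,0,0,0],[-1,0,0,0.005,0,0,0],[-1,0,0,0,0,0,0],[-1,0,0,0.001,0,0,0],[-1,0,0,0.001,0,0,0],[-1,0,0,0.001,0,0,0],[-1,0,0,0,0,0,0],[-1,0,0,0,0,0,0],[-1,0,0,0,0,0,0]]]'

```text
clock: 6.23
ee_pos: [577.3, 354.2, 136.8]
orientation: [2.025, 2.402, 0.0]
wrist_force: [-0.0, 0.2, -4.2]
gripper_width: 61.3
finger_force: 25.0
```

```bash
python3 go.py 577.6 352.7 136
python3 - <<'E'
from h import *
hsv=cv2.cvtColor(cv2.imread("pics/top1.png"),cv2.COLOR_BGR2HSV)
b=blob(hsv,(105,120,30),(130,255,255),(285,185,345,240)); print(circ(b,12,41.5), cv2.minEnclosingCircle(world(b,12).astype(np.float32)))
E
```

```text
t 6.23 pos [577.3 354.2 136.8] F [-0.03  0.22 -4.2 ] w 61.3 ff 25.0
turn deg [ 0.01 -0.   -0.  ]
shift m [-0.0015  0.0001  0.0008]
[549.65036956  -4.41419641] ((549.6454467773438, -4.457496166229248), 41.73585510253906)
```

Request:
drive_tool --increments '[[[-1,0,0,0.0006,0,0,0],[-1,0,0,0.0006,0,0,0],[-1,0,0,0.0006,0,0,0],[-1,0,0,0,0,0,0],[-1,0,0,0,0,0,0]]]'

```text
clock: 6.65
ee_pos: [577.3, 354.3, 135.9]
orientation: [2.025, 2.402, 0.002]
wrist_force: [-1.5, -0.4, 2.3]
gripper_width: 61.5
finger_force: 25.0
```

Request:
drive_tool --increments '[[[-0.2,0,0,0,0,0,0],[0.3,0,0,0,0,0,0],[1,0,0,0,0,0,0],[1,0,0,0,0,0,0],[1,0,0,0,0,0,0],[1,0,0,-0.01,0,0,0],[1,0,0,-0.025,0,0,0],[1,0,0,-0.03,0,0,0],[1,0,0,-0.015,0,0,0],[1,-0.03,-0.0055,0,0,0,0],[1,-0.04,-0.0073,0,0,0,0],[1,-0.04,-0.0073,0,0,0,0],[1,-0.04,-0.0073,0,0,0,0],[1,-0.04,-0.0073,0,0,0,0],[1,-0.04,-0.0073,0,0,0,0],[1,-0.04,-0.0073,0,0,0,0],[1,-0.04,-0.0073,0,0,0,0],[1,-0.04,-0.0073,0,0,0,0],[1,-0.04,-0.0073,0,0,0,0],[1,-0.04,-0.0073,0,0,0,0]]]'

```text
clock: 8.32
ee_pos: [572.3, -84.9, 215.9]
orientation: [2.024, 2.401, 0.001]
wrist_force: [-0.5, 0.4, -0.8]
gripper_width: 88.0
finger_force: 0.0
```

```bash
python3 go.py 571.7 -132 127
```

```text
t 8.32 pos [572.3 -84.9 215.9] F [-0.5   0.38 -0.75] w 88.0 ff 0.0
turn deg [ 0.07  0.03 -0.  ]
shift m [-0.0462 -0.0087  0.0889]
```

Request:
drive_tool --increments '[[[1,-0.03,-0.0057,0,0,0,0],[1,-0.0162,-0.003,0,0,0,0],[1,0,0,0.02,0,0,0],[1,0,0,0.025,0,0,0],[1,0,0,0.025,0,0,0],[1,0,0,0.015,0,0,0],[1,0,0,0.004,0,0,0],[1,0,0,0,0,0,0],[1,0,0,0,0,0,0],[-1,0,0,0,0,0,0],[-1,0,0,0,0,0,0],[-1,0,0,0,0,0,0],[-1,0,0,0,0,0,0],[-1,0,0,0,0,0,0],[-1,0,0,0,0,0,0],[-1,0,0,0,0,0,0]]]'

```text
clock: 9.65
ee_pos: [571.7, -130.1, 126.6]
orientation: [2.025, 2.402, -0.0]
wrist_force: [-4.4, -0.1, 4.4]
gripper_width: 61.8
finger_force: 25.0
```

```bash
python3 go.py 463.6 373.9 180
```

```text
t 9.65 pos [ 571.7 -130.1  126.6] F [-4.41 -0.11  4.37] w 61.8 ff 25.0
turn deg [ 0.01  0.03 -0.01]
shift m [ 0.515  -0.0214 -0.0537]
```

Request:
drive_tool --increments '[[[-1,0,0,-0.01,0,0,0],[-1,0,0,-0.02,0,0,0],[-1,0,0,-0.024,0,0,0],[-1,0.015,-0.0006,0,0,0,0],[-1,0.03,-0.0012,0,0,0,0],[-1,0.038,-0.0016,0,0,0,0],[-1,0.038,-0.0016,0,0,0,0],[-1,0.038,-0.0016,0,0,0,0],[-1,0.038,-0.0016,0,0,0,0],[-1,0.038,-0.0016,0,0,0,0],[-1,0.038,-0.0016,0,0,0,0],[-1,0.038,-0.0016,0,0,0,0],[-1,0.038,-0.0016,0,0,0,0],[-1,0.038,-0.0016,0,0,0,0],[-1,0.038,-0.0016,0,0,0,0],[-1,0.038,-0.0016,0,0,0,0],[-1,0.03,-0.0012,0,0,0,0],[-1,0.015,-0.0006,0,0,0,0],[-1,0.007,0,0,0,0,0],[-1,0,0,0,0,0,0]]]'

```text
clock: 11.32
ee_pos: [462.8, 375.0, 178.4]
orientation: [-2.022, -2.404, 0.003]
wrist_force: [0.3, 0.3, -4.7]
gripper_width: 61.7
finger_force: 25.0
```

```bash
python3 go.py 463.6 373.9 132.6
```

```text
t 11.32 pos [462.8 375.  178.4] F [ 0.27  0.35 -4.74] w 61.7 ff 25.0
turn deg [-0.11  0.05  0.13]
shift m [-0.0012  0.0007  0.0458]
```

Request:
drive_tool --increments '[[[-1,-0.0012,0.0007,0.01,0,0,0],[-1,0,0,0.015,0,0,0],[-1,0,0,0.012,0,0,0],[-1,0,0,0.005,0,0,0],[-1,0,0,0.001,0,0,0],[-1,0,0,0.001,0,0,0],[-1,0,0,0.0008,0,0,0],[-1,0,0,0,0,0,0],[-1,0,0,0,0,0,0],[-1,0,0,0,0,0,0]]]'

```text
clock: 12.15
ee_pos: [464.9, 373.2, 135.7]
orientation: [2.025, 2.402, 0.002]
wrist_force: [0.3, -0.5, -5.5]
gripper_width: 61.5
finger_force: 25.0
```

Request:
drive_tool --increments '[[[-1,0,0,0.0007,0,0,0],[-1,0,0,0.0007,0,0,0],[-1,0,0,0.0006,0,0,0],[-1,0,0,0,0,0,0],[-1,0,0,0,0,0,0]]]'

```text
clock: 12.57
ee_pos: [464.6, 373.0, 132.9]
orientation: [-2.025, -2.402, 0.0]
wrist_force: [-0.1, 0.0, -5.2]
gripper_width: 61.6
finger_force: 25.0
```

Request:
drive_tool --increments '[[[-1,0,0,0.0006,0,0,0],[-1,0,0,0.0006,0,0,0],[-1,0,0,0,0,0,0],[-1,0,0,0,0,0,0]]]'

```text
clock: 12.9
ee_pos: [464.7, 373.1, 132.6]
orientation: [2.025, 2.402, 0.001]
wrist_force: [-2.1, -1.5, 0.1]
gripper_width: 61.6
finger_force: 25.0
```

Request:
drive_tool --increments '[[[-0.2,0,0,0,0,0,0],[0.3,0,0,0,0,0,0],[1,0,0,0,0,0,0],[1,0,0,0,0,0,0],[1,0,0,0,0,0,0],[1,0,0,-0.01,0,0,0],[1,0,0,-0.025,0,0,0],[1,0,0,-0.03,0,0,0],[1,0,0,-0.015,0,0,0],[1,-0.03,0.007,0,0,0,0],[1,-0.036,0.0084,0,0,0,0],[1,-0.036,0.0084,0,0,0,0],[1,-0.036,0.0084,0,0,0,0],[1,-0.036,0.0084,0,0,0,0],[1,-0.036,0.0084,0,0,0,0],[1,-0.036,0.0084,0,0,0,0],[1,-0.036,0.0084,0,0,0,0],[1,-0.036,0.0084,0,0,0,0],[1,0,0,0,0,0,0]]]'

```text
clock: 14.48
ee_pos: [593.4, 66.1, 212.1]
orientation: [2.031, 2.393, -0.002]
wrist_force: [-0.7, -0.5, -0.4]
gripper_width: 87.6
finger_force: 0.0
```

```bash
python3 - <<'E'
from h import *
cv2.imwrite('pics/top2.png',robot.get_image('top')[:,:,::-1]);cv2.imwrite('pics/side2.png',robot.get_image('side')[:,:,::-1])
hsv=cv2.cvtColor(cv2.imread("pics/top2.png"),cv2.COLOR_BGR2HSV)
b=blob(hsv,(3,120,30),(14,255,255),(350,165,415,228)); print(circ(b,12,41.5), cv2.minEnclosingCircle(world(b,12).astype(np.float32)))
E
python3 go.py 629.7 -20 52
```

```text
[ 572.26937057 -132.32704427] ((572.0656127929688, -132.2224884033203), 42.07494354248047)
t 14.58 pos [592.1  70.8 212.3] F [-0.5  -0.22  0.33] w 87.7 ff 0.0
turn deg [ 0.02 -0.01 -0.17]
shift m [-0.0958  0.022   0.1603]
```

View pics/top2.png

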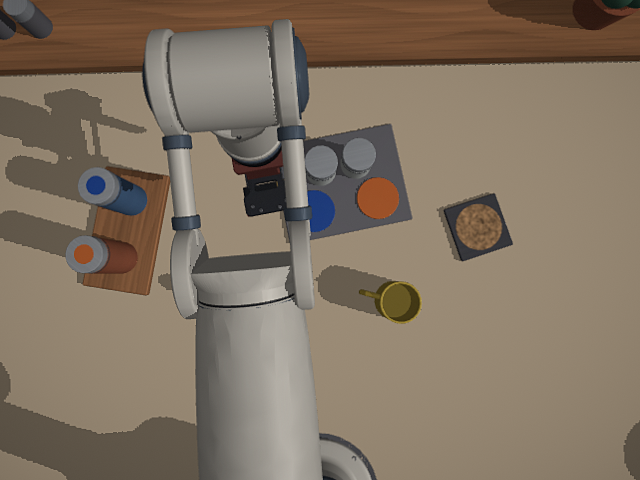

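View pics/side2.png

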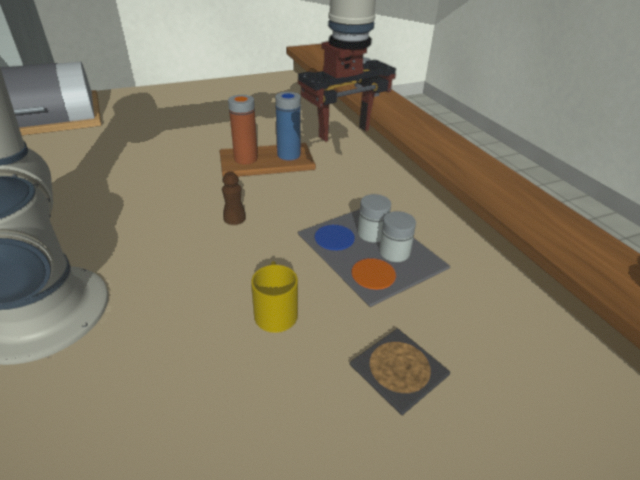

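Both jars stand upright on the board, with discs at about (96,185) and (83,254) in the top view. Both mats and both tins are uncovered. I'll check the camera-to-robot offset from the jars and grip the left tin.

Run:
```python
from h import *
hsv=cv2.cvtColor(cv2.imread("pics/top2.png"),cv2.COLOR_BGR2HSV)
for roi,lo,hi in[((84,173,107,196),(105,120,60),(130,255,255)),((70,242,96,266),(3,140,90),(14,255,255))]:
    b=blob(hsv,lo,hi,roi); w=world(b,178); print((w.min(0)+w.max(0))/2)
g=cv2.cvtColor(cv2.imread("pics/side2.png"),cv2.COLOR_BGR2HSV)
for n,roi,lo,hi in[("mB",(310,220,358,252),(105,120,40),(130,255,255)),("mO",(345,255,402,292),(3,140,90),(14,255,255))]:
    b=blob(g,lo,hi,roi); print("side",n,cv2.minEnclosingCircle(world(b,12,"side").astype(np.float32)))
```

```text
[579.13555491 354.2918224 ]
[465.95156458 372.31807696]
side mB ((544.6411743164062, -11.88907527923584), 41.83953094482422)
side mO ((566.8897094726562, -138.79119873046875), 42.03602600097656)
```

Request:
drive_tool --increments '[[[1,-0.03,0.007,0,0,0,0],[1,-0.035,0.008,0,0,0,0],[1,-0.0308,0.007,0.01,0,0,0],[1,0,0,0.03,0,0,0],[1,0,0,0.035,0,0,0],[1,0,0,0.035,0,0,0],[1,0,0,0.03,0,0,0],[1,0,0,0.015,0,0,0],[1,0,0,0.005,0,0,0],[1,0,0,0,0,0,0],[1,0,0,0,0,0,0]]]'

```text
clock: 15.5
ee_pos: [630.2, -17.7, 53.5]
orientation: [2.022, 2.402, 0.002]
wrist_force: [-0.2, -0.2, -0.2]
gripper_width: 87.7
finger_force: 0.0
```

```bash
python3 go.py 629.7 -20 52
```

```text
t 15.5 pos [630.2 -17.7  53.5] F [-0.16 -0.15 -0.22] w 87.7 ff 0.0
turn deg [0.12 0.02 0.06]
shift m [-0.0022 -0.0009  0.0015]
```

Request:
drive_tool --increments '[[[1,-0.0022,-0.002,0.0015,0,0,0],[1,0,0,0,0,0,0],[-1,0,0,0,0,0,0],[-1,0,0,0,0,0,0],[-1,0,0,0,0,0,0],[-1,0,0,0,0,0,0],[-1,0,0,0,0,0,0],[-1,0,0,0,0,0,0],[-1,0,0,0,0,0,0]]]' --grip_force 20

```text
clock: 16.25
ee_pos: [628.1, -21.1, 50.5]
orientation: [2.025, 2.402, 0.0]
wrist_force: [0.2, 0.0, 0.2]
gripper_width: 61.5
finger_force: 20.0
```

Request:
drive_tool --increments '[[[-1,0,0,-0.004,0,0,0],[-1,0,0,-0.005,0,0,0],[-1,0,0,-0.005,0,0,0],[-1,0,0,0,0,0,0],[-1,0,0,0,0,0,0],[-1,0,0,0,0,0,0],[-1,0,0,0,0,0,0]]]'

```text
clock: 16.83
ee_pos: [627.7, -21.1, 64.0]
orientation: [-2.025, -2.402, 0.001]
wrist_force: [1.1, 0.0, -3.9]
gripper_width: 61.8
finger_force: 20.0
```

```bash
python3 go.py 508.6 -329.2 54
```

```text
t 16.83 pos [627.7 -21.1  64. ] F [ 1.07  0.04 -3.87] w 61.8 ff 20.0
turn deg [-0.03 -0.01 -0.  ]
shift m [-0.2835 -0.1695  0.01  ]
```

Fz is −3.9 N, so this is the full tin. I'll lift it well clear and carry it to the trivet.

Request:
drive_tool --increments '[[[-1,0,0,-0.02,0,0,0],[-1,0,0,-0.03,0,0,0],[-1,0,0,-0.025,0,0,0],[-1,0,0,-0.011,0,0,0],[-1,-0.015,-0.009,0,0,0,0],[-1,-0.027,-0.0161,0,0,0,0],[-1,-0.032,-0.0191,0,0,0,0],[-1,-0.032,-0.0191,0,0,0,0],[-1,-0.032,-0.0191,0,0,0,0],[-1,-0.032,-0.0191,0,0,0,0],[-1,-0.032,-0.0191,0,0,0,0],[-1,-0.032,-0.0191,0,0,0,0],[-1,-0.027,-0.0161,0,0,0,0],[-1,-0.015,-0.009,0,0,0,0],[-1,-0.0075,-0.0047,0,0,0,0],[-1,0,0,0,0,0,0],[-1,0,0,0,0,0,0],[-1,0,0,0,0,0,0]]]'

```text
clock: 18.33
ee_pos: [509.4, -327.8, 150.0]
orientation: [-2.023, -2.403, -0.001]
wrist_force: [0.3, 0.4, -4.1]
gripper_width: 61.6
finger_force: 20.0
```

```bash
python3 go.py 508.6 -329.2 52.5
python3 - <<'E'
from h import *
c=world([[478.5,227]],10); print(c)
im=robot.get_image('side')[:,:,::-1]; cv2.imwrite('pics/side3.png',im)
hsv=cv2.cvtColor(cv2.imread("pics/side2.png"),cv2.COLOR_BGR2HSV)
b=blob(hsv,(0,0,0),(180,110,75),(340,320,460,420)); print("side trivet",cv2.minAreaRect(world(b,10,"side").astype(np.float32)))
E
```

```text
t 18.33 pos [ 509.4 -327.8  150. ] F [ 0.34  0.44 -4.11] w 61.6 ff 20.0
turn deg [ 0.01 -0.05  0.08]
shift m [-0.0013 -0.0011  0.0975]
[[ 508.32582493 -331.37835555]]
side trivet ((503.72198486328125, -336.7393493652344), (108.83135223388672, 107.85408020019531), 16.73215103149414)
```

Request:
drive_tool --increments '[[[-1,-0.0016,-0.0013,0.015,0,0,0],[-1,0,0,0.025,0,0,0],[-1,0,0,0.03,0,0,0],[-1,0,0,0.015,0,0,0],[-1,0,0,0.007,0,0,0],[-1,0,0,0.002,0,0,0],[-1,0,0,0,0,0,0],[-1,0,0,0.0008,0,0,0],[-1,0,0,0.0007,0,0,0],[-1,0,0,0,0,0,0],[-1,0,0,0,0,0,0]]]'

```text
clock: 19.3
ee_pos: [508.2, -331.3, 55.9]
orientation: [2.024, 2.401, 0.0]
wrist_force: [-1.3, -0.2, -4.7]
gripper_width: 61.6
finger_force: 20.0
```

```bash
python3 go.py 508.2 -329.6 52.5
```

```text
t 19.3 pos [ 508.2 -331.3   55.9] F [-1.28 -0.18 -4.68] w 61.6 ff 20.0
turn deg [0.06 0.07 0.  ]
shift m [0.0016 0.0003 0.0034]
```

Request:
drive_tool --increments '[[[-1,0.0013,0,0.0008,0,0,0],[-1,0,0,0.0007,0,0,0],[-1,0,0,0,0,0,0],[-1,0,0,0,0,0,0],[-1,0,0,0,0,0,0]]]'

```text
clock: 19.72
ee_pos: [507.5, -329.7, 53.3]
orientation: [-2.025, -2.402, 0.0]
wrist_force: [-0.2, 0.8, -4.7]
gripper_width: 61.2
finger_force: 20.0
```

Request:
drive_tool --increments '[[[-1,0,0,0.0007,0,0,0],[-1,0,0,0.0006,0,0,0],[-1,0,0,0,0,0,0],[-1,0,0,0,0,0,0],[-1,0,0,0,0,0,0]]]'

```text
clock: 20.13
ee_pos: [507.7, -329.8, 52.5]
orientation: [2.024, 2.402, -0.0]
wrist_force: [-0.8, 0.0, -0.5]
gripper_width: 61.7
finger_force: 20.0
```

Request:
drive_tool --increments '[[[-1,0,0,0.0004,0,0,0],[-1,0,0,0,0,0,0],[-0.2,0,0,0,0,0,0],[0.3,0,0,0,0,0,0],[1,0,0,0,0,0,0],[1,0,0,0,0,0,0],[1,0,0,0,0,0,0],[1,0,0,-0.015,0,0,0],[1,0,0,-0.035,0,0,0],[1,0,0,-0.04,0,0,0],[1,0,0,-0.04,0,0,0],[1,0,0,-0.03,0,0,0],[1,0.03,-0.005,0,0,0,0],[1,0.035,0,0,0,0,0],[1,0.035,0,0,0,0,0],[1,0.035,0,0,0,0,0],[1,0.035,0,0,0,0,0],[1,0.02,0,0,0,0,0],[1,0,0,0,0,0,0]]]'

```text
clock: 21.72
ee_pos: [470.4, -140.1, 212.1]
orientation: [2.02, 2.406, 0.003]
wrist_force: [0.3, 0.1, -0.0]
gripper_width: 87.6
finger_force: 0.0
```

```bash
python3 go.py 464.7 373.1 131
python3 - <<'E'
from h import *
a=robot.get_image('top')[:,:,::-1]; b=robot.get_image('side')[:,:,::-1]
cv2.imwrite('pics/t4.png',a);cv2.imwrite('pics/both.png',np.hstack([a[130:330,300:620],b[200:400,230:550]]))
E
```

```text
t 21.72 pos [ 470.4 -140.1  212.1] F [ 0.29  0.14 -0.01] w 87.6 ff 0.0
turn deg [ 0.09 -0.04  0.22]
shift m [0.5064 0.083  0.0816]
```

View pics/both.png

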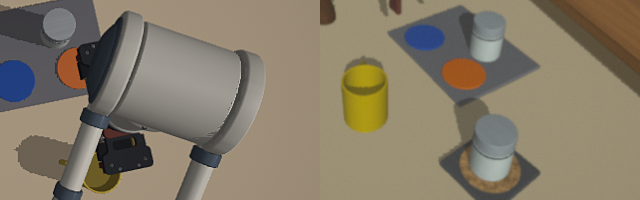

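In the side crop the full tin stands upright in the middle of the cork, and the other tin hasn't moved. Next is the orange jar.

Request:
drive_tool --increments '[[[1,0.02,0.0033,0,0,0,0],[1,0.038,0.0062,0,0,0,0],[1,0.038,0.0062,0,0,0,0],[1,0.038,0.0062,0,0,0,0],[1,0.038,0.0062,0,0,0,0],[1,0.038,0.0062,0,0,0,0],[1,0.038,0.0062,0,0,0,0],[1,0.038,0.0062,0,0,0,0],[1,0.038,0.0062,0,0,0,0],[1,0.038,0.0062,0,0,0,0],[1,0.038,0.0062,0,0,0,0],[1,0.038,0.0062,0,0,0,0],[1,0.038,0.0062,0,0,0,0],[1,0.02,0.0033,0,0,0,0],[1,0.0104,0.002,0,0,0,0],[1,0,0,0,0,0,0],[1,0,0,0,0,0,0],[1,0,0,0,0,0,0]]]'

```text
clock: 23.32
ee_pos: [467.5, 368.2, 211.6]
orientation: [2.027, 2.4, -0.001]
wrist_force: [-0.2, -1.0, 0.1]
gripper_width: 87.9
finger_force: 0.0
```

```bash
python3 go.py 464.7 373.1 133
```

```text
t 23.32 pos [467.5 368.2 211.6] F [-0.2  -0.95  0.1 ] w 87.9 ff 0.0
turn deg [ 0.    0.04 -0.11]
shift m [ 0.0053 -0.002   0.0786]
```

Request:
drive_tool --increments '[[[1,0.005,-0.002,0.02,0,0,0],[1,0,0,0.025,0,0,0],[1,0,0,0.02,0,0,0],[1,0,0,0.01,0,0,0],[1,0,0,0.003,0,0,0],[1,0,0,0,0,0,0],[1,0,0,0,0,0,0],[1,0,0,0,0,0,0],[-1,0,0,0,0,0,0],[-1,0,0,0,0,0,0],[-1,0,0,0,0,0,0],[-1,0,0,0,0,0,0],[-1,0,0,0,0,0,0],[-1,0,0,0,0,0,0],[-1,0,0,0,0,0,0]]]' --grip_force 25

```text
clock: 24.57
ee_pos: [463.9, 374.5, 133.9]
orientation: [2.025, 2.402, 0.0]
wrist_force: [-0.9, 1.2, 1.1]
gripper_width: 61.1
finger_force: 25.0
```

```bash
python3 go.py 571 -132.4 180
```

```text
t 24.57 pos [463.9 374.5 133.9] F [-0.9   1.23  1.07] w 61.1 ff 25.0
turn deg [ 0.01 -0.01  0.01]
shift m [-0.5178  0.0198 -0.0462]
```

Request:
drive_tool --increments '[[[-1,0,0,-0.01,0,0,0],[-1,0,0,-0.02,0,0,0],[-1,0,0,-0.016,0,0,0],[-1,-0.015,0.0006,0,0,0,0],[-1,-0.03,0.0012,0,0,0,0],[-1,-0.038,0.0015,0,0,0,0],[-1,-0.038,0.0015,0,0,0,0],[-1,-0.038,0.0015,0,0,0,0],[-1,-0.038,0.0015,0,0,0,0],[-1,-0.038,0.0015,0,0,0,0],[-1,-0.038,0.0015,0,0,0,0],[-1,-0.038,0.0015,0,0,0,0],[-1,-0.038,0.0015,0,0,0,0],[-1,-0.038,0.0015,0,0,0,0],[-1,-0.038,0.0015,0,0,0,0],[-1,-0.038,0.0015,0,0,0,0],[-1,-0.03,0.0012,0,0,0,0],[-1,-0.016,0.0006,0,0,0,0],[-1,-0.0087,0,0,0,0,0],[-1,0,0,0,0,0,0]]]'

```text
clock: 26.23
ee_pos: [570.7, -133.9, 178.5]
orientation: [-2.026, -2.398, 0.002]
wrist_force: [-0.3, 2.0, -5.2]
gripper_width: 61.7
finger_force: 25.0
```

Request:
drive_tool --increments '[[[-1,0,0,0,0,0,0],[-1,0,0,0,0,0,0],[-1,0,0,0,0,0,0]]]'

```text
clock: 26.48
ee_pos: [571.2, -130.8, 179.8]
orientation: [-2.022, -2.404, -0.001]
wrist_force: [-0.7, 0.4, -4.9]
gripper_width: 61.2
finger_force: 25.0
```

```bash
python3 go.py 571 -132.4 127.9
```

```text
t 26.48 pos [ 571.2 -130.8  179.8] F [-0.68  0.44 -4.88] w 61.2 ff 25.0
turn deg [ 0.01 -0.02  0.12]
shift m [-0.0016 -0.0005  0.0519]
```

Request:
drive_tool --increments '[[[-1,0,0,0.012,0,0,0],[-1,0,0,0.018,0,0,0],[-1,0,0,0.012,0,0,0],[-1,0,0,0.005,0,0,0],[-1,0,0,0.002,0,0,0],[-1,0,0,0,0,0,0],[-1,0,0,0,0,0,0],[-1,0,0,0,0,0,0]]]'

```text
clock: 27.15
ee_pos: [571.7, -132.5, 131.8]
orientation: [2.024, 2.401, 0.001]
wrist_force: [0.5, -0.5, -4.6]
gripper_width: 61.5
finger_force: 25.0
```

Request:
drive_tool --increments '[[[-1,0,0,0.0006,0,0,0],[-1,0,0,0.0006,0,0,0],[-1,0,0,0,0,0,0],[-1,0,0,0,0,0,0]]]'

```text
clock: 27.48
ee_pos: [571.3, -132.4, 129.5]
orientation: [2.025, 2.402, 0.0]
wrist_force: [0.4, -0.7, -4.7]
gripper_width: 61.5
finger_force: 25.0
```

```bash
python3 go.py 571 -132.4 127.9
```

```text
t 27.48 pos [ 571.3 -132.4  129.5] F [ 0.38 -0.65 -4.67] w 61.5 ff 25.0
turn deg [ 0.01  0.   -0.  ]
shift m [ 0.0001 -0.0003  0.0016]
```

Request:
drive_tool --increments '[[[-1,0,0,0.0006,0,0,0],[-1,0,0,0.0006,0,0,0],[-1,0,0,0,0,0,0],[-1,0,0,0,0,0,0],[-1,0,0,0,0,0,0]]]'

```text
clock: 27.9
ee_pos: [571.2, -132.4, 128.2]
orientation: [-2.025, -2.402, 0.0]
wrist_force: [0.4, -0.3, -5.3]
gripper_width: 61.6
finger_force: 25.0
```

Request:
drive_tool --increments '[[[-1,0,0,0.0006,0,0,0],[-1,0,0,0.0006,0,0,0],[-1,0,0,0,0,0,0],[-1,0,0,0,0,0,0],[-1,0,0,0,0,0,0]]]'

```text
clock: 28.32
ee_pos: [571.4, -132.4, 128.0]
orientation: [2.024, 2.401, 0.0]
wrist_force: [-2.7, 0.6, 3.6]
gripper_width: 61.5
finger_force: 25.0
```

Request:
drive_tool --increments '[[[-0.2,0,0,0,0,0,0],[0.3,0,0,0,0,0,0],[1,0,0,0,0,0,0],[1,0,0,0,0,0,0],[1,0,0,0,0,0,0],[1,0,0,-0.01,0,0,0],[1,0,0,-0.025,0,0,0],[1,0,0,-0.03,0,0,0],[1,0,0,-0.02,0,0,0],[1,0.03,0.0055,0,0,0,0],[1,0.04,0.0074,0,0,0,0],[1,0.04,0.0074,0,0,0,0],[1,0.04,0.0074,0,0,0,0],[1,0.04,0.0074,0,0,0,0],[1,0.04,0.0074,0,0,0,0],[1,0.04,0.0074,0,0,0,0],[1,0.04,0.0074,0,0,0,0],[1,0.04,0.0074,0,0,0,0],[1,0.04,0.0074,0,0,0,0],[1,0.04,0.0074,0,0,0,0]]]'

```text
clock: 29.98
ee_pos: [576.7, 307.0, 212.8]
orientation: [2.024, 2.402, 0.001]
wrist_force: [-0.1, -0.3, -0.3]
gripper_width: 87.7
finger_force: 0.0
```

Request:
drive_tool --increments '[[[1,0.025,0.0045,0,0,0,0],[1,0.012,0.0025,0,0,0,0],[1,0,0,0,0,0,0],[1,0,0,0,0,0,0],[1,0,0,0,0,0,0]]]'

```text
clock: 30.4
ee_pos: [578.0, 340.8, 212.4]
orientation: [2.026, 2.4, -0.0]
wrist_force: [0.8, -1.1, -0.1]
gripper_width: 87.8
finger_force: 0.0
```

```bash
python3 go.py 577.3 354.3 135
python3 - <<'E'
from h import *
a=robot.get_image('top')[:,:,::-1].copy(); cv2.imwrite('pics/t5.png',a)
hsv=cv2.cvtColor(a,cv2.COLOR_BGR2HSV)
cv2.imwrite('pics/z5.png',cv2.resize(a[110:270,270:530],None,fx=3,fy=3,interpolation=cv2.INTER_CUBIC))
b=blob(hsv,(3,140,90),(14,255,255),(375,168,405,196)); w=world(b,172); print("disc",b.mean(0),(w.min(0)+w.max(0))/2, "mat ref 572.2 -132.3")
E
```

```text
t 30.4 pos [578.  340.8 212.4] F [ 0.83 -1.09 -0.1 ] w 87.8 ff 0.0
turn deg [ 0.02  0.04 -0.09]
shift m [0.0135 0.0015 0.0774]
disc [391.5  181.16] [ 573.125445   -134.96234717] mat ref 572.2 -132.3
```

View pics/z5.png

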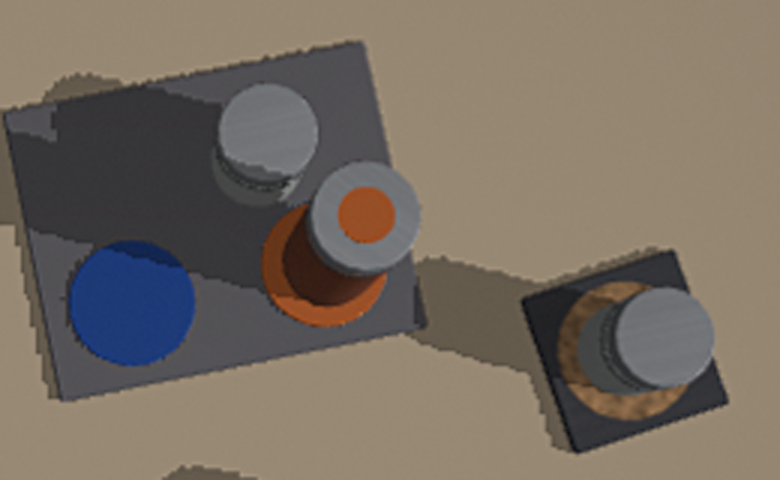

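The crop shows the orange jar on its mat about 2.7 mm off centre. The full tin is on the trivet with its lid near crop (664.5,337.5), and the empty tin is still in place. I'll pick up the blue jar next.

Request:
drive_tool --increments '[[[1,0.0135,0.0013,0,0,0,0],[1,0,0,0.02,0,0,0],[1,0,0,0.025,0,0,0],[1,0,0,0.02,0,0,0],[1,0,0,0.009,0,0,0],[1,0,0,0.003,0,0,0],[1,0,0,0,0,0,0],[1,0,0,0,0,0,0],[1,0,0,0,0,0,0]]]'

```text
clock: 31.2
ee_pos: [577.2, 356.4, 137.3]
orientation: [2.024, 2.401, 0.005]
wrist_force: [0.1, -0.0, -0.4]
gripper_width: 88.0
finger_force: 0.0
```

```bash
python3 go.py 577.3 354.3 135; python3 -c "
from h import *
print(world([[270+(664.5+.5)/3-.5,110+(337.5+.5)/3-.5]],90), 'trivet ref 509.6 -329.1')"
```

```text
t 31.2 pos [577.2 356.4 137.3] F [ 0.13 -0.03 -0.36] w 88.0 ff 0.0
turn deg [ 0.17 -0.06 -0.01]
shift m [-0.002  -0.0003  0.0023]
[[ 509.19548601 -327.58857275]] trivet ref 509.6 -329.1
```

Tin centring is good (about 1.5 mm). Gripping the blue jar.

Request:
drive_tool --increments '[[[1,-0.002,0,0,0,0,0],[1,0,0,0,0,0,0],[1,0,0,0,0,0,0],[-1,0,0,0,0,0,0],[-1,0,0,0,0,0,0],[-1,0,0,0,0,0,0],[-1,0,0,0,0,0,0],[-1,0,0,0,0,0,0],[-1,0,0,0,0,0,0],[-1,0,0,0,0,0,0]]]'

```text
clock: 32.03
ee_pos: [576.8, 354.1, 134.9]
orientation: [-2.025, -2.402, 0.0]
wrist_force: [-1.5, 0.7, 1.2]
gripper_width: 61.6
finger_force: 25.0
```

```bash
python3 go.py 548.6 -4.2 185
```

```text
t 32.03 pos [576.8 354.1 134.9] F [-1.45  0.69  1.17] w 61.6 ff 25.0
turn deg [-0.01  0.    0.  ]
shift m [-0.3484 -0.0884 -0.05  ]
```

Request:
drive_tool --increments '[[[-1,0,0,-0.01,0,0,0],[-1,0,0,-0.02,0,0,0],[-1,0,0,-0.02,0,0,0],[-1,-0.015,-0.0038,0,0,0,0],[-1,-0.027,-0.0069,0,0,0,0],[-1,-0.034,-0.0086,0,0,0,0],[-1,-0.034,-0.0086,0,0,0,0],[-1,-0.034,-0.0086,0,0,0,0],[-1,-0.034,-0.0086,0,0,0,0],[-1,-0.034,-0.0086,0,0,0,0],[-1,-0.034,-0.0086,0,0,0,0],[-1,-0.034,-0.0086,0,0,0,0],[-1,-0.034,-0.0086,0,0,0,0],[-1,-0.02,-0.0051,0,0,0,0],[-1,-0.01,-0.0026,0,0,0,0],[-1,-0.0044,-0.0012,0,0,0,0],[-1,0,0,0,0,0,0],[-1,0,0,0,0,0,0],[-1,0,0,0,0,0,0],[-1,0,0,0,0,0,0]]]'

```text
clock: 33.7
ee_pos: [548.7, -2.9, 185.0]
orientation: [-2.022, -2.404, -0.0]
wrist_force: [-0.7, -1.1, -4.6]
gripper_width: 62.1
finger_force: 25.0
```

```bash
python3 go.py 548.6 -4.2 128.9
```

```text
t 33.7 pos [548.7  -2.9 185. ] F [-0.69 -1.07 -4.61] w 62.1 ff 25.0
turn deg [-0.01 -0.02  0.11]
shift m [-0.0013 -0.0004  0.0561]
```

Request:
drive_tool --increments '[[[-1,0,0,0.012,0,0,0],[-1,0,0,0.018,0,0,0],[-1,0,0,0.015,0,0,0],[-1,0,0,0.006,0,0,0],[-1,0,0,0.002,0,0,0],[-1,0,0,0,0,0,0],[-1,0,0,0,0,0,0],[-1,0,0,0,0,0,0],[-1,0,0,0,0,0,0]]]'

```text
clock: 34.45
ee_pos: [549.2, -4.3, 133.2]
orientation: [2.024, 2.401, 0.002]
wrist_force: [0.5, 0.2, -4.5]
gripper_width: 61.5
finger_force: 25.0
```

```bash
python3 go.py 548.6 -4.2 128.9
```

```text
t 34.45 pos [549.2  -4.3 133.2] F [ 0.54  0.21 -4.49] w 61.5 ff 25.0
turn deg [0.11 0.03 0.  ]
shift m [ 0.0002 -0.0006  0.0043]
```

Request:
drive_tool --increments '[[[-1,0,0,0.0008,0,0,0],[-1,0,0,0.0008,0,0,0],[-1,0,0,0.0006,0,0,0],[-1,0,0,0,0,0,0],[-1,0,0,0,0,0,0],[-1,0,0,0,0,0,0]]]'

```text
clock: 34.95
ee_pos: [548.6, -4.3, 129.8]
orientation: [-2.025, -2.402, 0.0]
wrist_force: [0.8, 0.3, -3.4]
gripper_width: 61.6
finger_force: 25.0
```

Request:
drive_tool --increments '[[[-1,0,0,0.0006,0,0,0],[-1,0,0,0.0005,0,0,0],[-1,0,0,0,0,0,0],[-1,0,0,0,0,0,0]]]'

```text
clock: 35.28
ee_pos: [548.7, -4.3, 128.9]
orientation: [2.025, 2.402, 0.0]
wrist_force: [0.8, 0.1, -2.3]
gripper_width: 61.8
finger_force: 25.0
```

Request:
drive_tool --increments '[[[-1,0,0,0.0004,0,0,0],[-1,0,0,0.0003,0,0,0],[-1,0,0,0,0,0,0],[-1,0,0,0,0,0,0]]]'

```text
clock: 35.62
ee_pos: [548.7, -4.3, 128.9]
orientation: [2.024, 2.401, 0.001]
wrist_force: [-2.2, 0.0, 3.7]
gripper_width: 61.7
finger_force: 25.0
```

Contact made. Now I'll release, rise and move clear toward the board side, then check.

Request:
drive_tool --increments '[[[-0.2,0,0,0,0,0,0],[0.3,0,0,0,0,0,0],[1,0,0,0,0,0,0],[1,0,0,0,0,0,0],[1,0,0,0,0,0,0],[1,0,0,-0.01,0,0,0],[1,0,0,-0.025,0,0,0],[1,0,0,-0.03,0,0,0],[1,0,0,-0.025,0,0,0],[1,0.03,0,0,0,0,0],[1,0.035,0,0,0,0,0],[1,0.035,0,0,0,0,0],[1,0.035,0,0,0,0,0],[1,0.035,0,0,0,0,0],[1,0.035,0,0,0,0,0],[1,0.035,0,0,0,0,0],[1,0.035,0,0,0,0,0],[1,0.02,0,0,0,0,0],[1,0,0,0,0,0,0],[1,0,0,0,0,0,0]]]'

```text
clock: 37.28
ee_pos: [498.5, 287.2, 218.3]
orientation: [2.022, 2.404, -0.0]
wrist_force: [-0.1, -0.3, -0.1]
gripper_width: 87.7
finger_force: 0.0
```

Run:
```python
from h import *
a=robot.get_image('top')[:,:,::-1].copy(); s=robot.get_image('side')[:,:,::-1]
hsv=cv2.cvtColor(a,cv2.COLOR_BGR2HSV)
cv2.imwrite('pics/end.png',np.hstack([cv2.resize(a[100:340,220:540],(400,300)),cv2.resize(s[130:430,200:480],(320,300))]))
for n,lo,hi,roi in[("O mat 572.2 -132.3",(3,140,90),(14,255,255),(375,168,405,196)),("B mat 549.65 -4.4",(105,140,85),(130,255,255),(300,183,329,211))]:
    b=blob(hsv,lo,hi,roi); w=world(b,172); print(n,(w.min(0)+w.max(0))/2)
```

```text
O mat 572.2 -132.3 [ 573.125445   -134.96234717]
B mat 549.65 -4.4 [551.28506927  -4.85524397]
```

View pics/end.png

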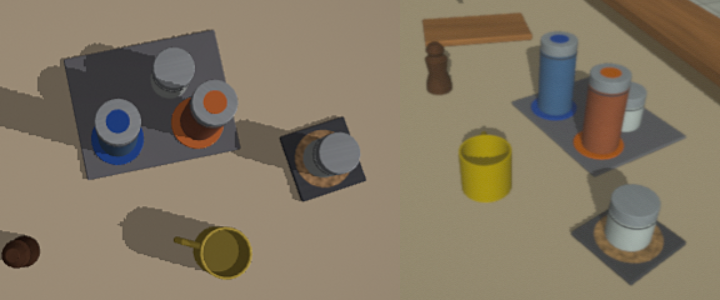

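The final view shows both jars upright on their own mats, each within about 3 mm of centre. The full tin is on the trivet, the empty tin is in its place, and the mug and mill have not moved.

```bash
python3 -c "
from bench import robot
print(robot.sign_off())"
```

```text
the job is handed in; nothing more can be done
None
```

Job handed in at about 37 s: the full tin (the left one) stands on the trivet about 1.5 mm off centre, both jars are back on their own mats within about 3 mm of centre, and the empty tin, mug and pepper mill were never touched.

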